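Make up the axis-drive kit tray

ROBOT

A 6-joint arm with a two-finger parallel gripper is mounted at the origin on the work surface. World frame = base frame: x ahead of the robot, y to its left, z up, the work surface at z = 0. Lengths are in m, angles in rad, forces in N, time in s.
With the tool pointing down it reaches from about 0.35 to 0.725 m from the base axis. Payload 6 kg.
Tool frame: the origin (TCP) lies midway between the tips of the shut fingers; the grasp point (between the pads) lies 19 mm behind it (env.grasp_offset is the distance from the TCP to the grasp point, in m); z points along the fingers, y is the line along which they close (so a half turn about z gives the same grasp; the last joint's range is limited). The gripper opens to 85 mm and grips with 20 to 120 N. Pads are 22 mm wide; open, the fingers measure 114 mm over their backs; the gripper's body (76 mm by 85 mm) begins 54 mm behind the grasp point. The pads swing forward as they close: fully open they stand 13 mm farther back than shut.
Start: joints at [1.509, 0.04, 0.085, 0, -1.615, -0.334], TCP at [0.231, 0.554, 0.231] pointing down, gripper open.
Joint ranges: [-2.56, 2.56], [-1.29, 2.01], [-1.08, 1.49], [-3.29, 1.98], [-2.81, -0.18], [-2.99, 2.99]. Speed limits (rad/s): [2.57, 2.57, 3.01, 3.14, 3.14, 3.14].

INTERFACE

Orientations are given as a rotation vector (axis times angle).
In Python, from station import env gives the robot as it stands. Calls block until the motion is done:
- env.move_ptp(position, orientation): joint-space move of the TCP to a pose.
- env.movel(position, frame=None, velocity=0.15, force_limit=None): straight line of the TCP; frame=None keeps the orientation; velocity is the mean speed in m/s. With force_limit (N) it stops when the force on the tool has changed by that much, and returns True; else False.
- env.movej(angles): joint-space move.
- env.move_gripper(opening): finger opening in m; the grip force is fixed at half the most; returns when the fingers have stopped.
- env.sleep(seconds).
- env.solve_ik(position, orientation): joint angles nearest the present ones, or None.
- env.snapshot(name): name is "scene" or "top" or "wrist"; returns the picture (400x640x3 uint8, red, green, blue); there is no depth.
- env.camera_params(name): a dict with "camera_matrix" (3x3 intrinsics, pixels), "R" (3x3) and "t" (3): a world point X has camera coordinates R X + t. Camera axes: x right, y down, z forward; pixel columns grow to the right and rows downward; lengths in m; the calibration is good to about 2 mm. A picture is of the moment at which its call begins: read the wrist's pose just before it. camera_params takes no time and is no camera call; for the wrist camera it gives the pose at the moment of the call.
A pose or a line that the arm cannot do raises env.IKError and nothing moves.
- env.close_job(): hands the job in; it is judged then, once.
Readings, each from a call of its own:
- env.get_time(): time.
- env.get_q(): joint angles.
- env.get_joint_velocities(): joint speeds.
- env.get_joint_torque(): joint torques, N m.
- env.get_tool_pos(): TCP position.
- env.get_tool_rot(): TCP orientation.
- env.get_ft_force(): force on the tool from outside, world axes, zero at the start.
- env.get_ft_torque(): the same for the moment, N m.
- env.get_grip_width(): finger opening in m.
- env.get_grasp_force(): force on a finger pad.
Only numpy, scipy, OpenCV 4.12 (cv2) and the standard library are available. Lean on these libraries where they do the work, as an engineer would, in place of code of your own. Each camera call takes 0.05 s, during which the arm holds its last target. There are 200 camera calls.

TASK

Make up the drive kit for one machine axis in the kit tray: the small motor goes in the square nest, the long bearing block in the oblong nest, the shaft coupling in the small round nest and the flanged brass nut in the large round nest, each standing upright, as it stands now, flat on the floor of its pocket. The large motor and the short bearing block belong to another machine: leave them where they stand. Set the parts down, do not let any of them fall.

Things in the scene. Friction and masses are not known exactly. Their poses are not given: they have to be found in the camera images.
- motor_small: Smaller stepper motor, loose on the mat: square body 42 x 42 mm, 40 mm high (aluminium ends, black middle), on top a 22 mm boss 2 mm high and a 5 mm shaft 20 mm above that. 0.2 to 0.4 kg. Origin: centre of its underside; z up along the shaft; x, y square to its sides. A white connector sticks out 3 mm at the foot of the -x side (below 9 mm).
- motor_large: Look-alike that stays: larger stepper motor on the mat, body 60 x 60 mm, 48 mm high, with a 38 mm boss 2 mm high and an 8 mm shaft 18 mm above that. 0.8 kg. Origin: centre of its underside; z up along the shaft; x, y square to its sides.
- block_long: Long linear-bearing block, loose on a 2 mm thick blue-grey work mat beside the tray, like all the parts: plain aluminium block 70 mm long (its x), 42 mm wide (its y), 28 mm high, a bearing bore in its two small ends, four screw holes in its top. About 0.2 kg. Origin: centre of its underside; z up.
- block_short: Look-alike that stays: short linear-bearing block on the mat, the same but 36 mm long (its x, along the bore), 42 mm wide (its y), 28 mm high. About 0.1 kg. Origin: centre of its underside; z up.
- coupling: Shaft coupling, loose on the mat: plain aluminium upright cylinder, diameter 25 mm, 31 mm high, dark slits around its middle, a dark bore in its top. About 0.04 kg. Origin: centre of its underside; z up.
- nut: Flanged lead-screw nut of brass, loose on the mat, standing on its flange: flange of diameter 40 mm, 10 mm thick; above it a round neck of diameter 22 mm up to 35 mm height. About 0.14 kg. Origin: centre of its underside; z up.
- nest_square: Nest for the small motor: fixed off-white printed tile, 98 x 98 mm, 10 mm high, one of four in the tray, with a dark-lined pocket 5 mm deep, open at the top. Origin: centre of the tile's underside; z up; pocket centred, floor 5 mm and rim 10 mm above the origin. Pocket: square, 58 x 58 mm, sides along x and y.
- nest_oblong: Nest for the long block: fixed off-white printed tile, 98 x 98 mm, 10 mm high, one of four in the tray, with a dark-lined pocket 5 mm deep, open at the top. Origin: centre of the tile's underside; z up; pocket centred, floor 5 mm and rim 10 mm above the origin. Pocket: 86 mm along y, 58 mm along x.
- nest_round_small: Nest for the coupling: fixed off-white printed tile, 98 x 98 mm, 10 mm high, one of four in the tray, with a dark-lined pocket 5 mm deep, open at the top. Origin: centre of the tile's underside; z up; pocket centred, floor 5 mm and rim 10 mm above the origin. Pocket: round, diameter 41 mm. The tiles lie two by two, 103 mm apart, in a low aluminium tray whose lip is lower than their rims.
- nest_round_large: Nest for the nut: fixed off-white printed tile, 98 x 98 mm, 10 mm high, one of four in the tray, with a dark-lined pocket 5 mm deep, open at the top. Origin: centre of the tile's underside; z up; pocket centred, floor 5 mm and rim 10 mm above the origin. Pocket: round, diameter 56 mm.
Things that resemble listed ones, but are neither listed nor needed, are in the scene too. What is shaped like the nest_oblong but blue or pink is not meant.

How it is judged:
At the end, for the whole second after the job is handed in: Small motor, long block, coupling and nut each upright (0.1 rad) on the pocket floor (3 mm) of their own nest, within 12 mm of its centre (anywhere in the pocket), released and at rest; the large motor and short block still upright within 25 mm of their starts (horizontal distance between motor_small and nest_square below 0.012 m and z of motor_small in the frame of nest_square between 0.002 and 0.008 m and angle between each of motor_small, block_long, coupling, nut, motor_large, block_short's own z axis and vertical below 0.1 rad and linear speed of each of motor_small, block_long, coupling, nut below 0.02 m/s and horizontal distance between block_long and nest_oblong below 0.012 m and z of block_long in the frame of nest_oblong between 0.002 and 0.008 m and horizontal distance between coupling and nest_round_small below 0.012 m and z of coupling in the frame of nest_round_small between 0.002 and 0.008 m and horizontal distance between nut and nest_round_large below 0.012 m and z of nut in the frame of nest_round_large between 0.002 and 0.008 m and distance of each of motor_large, block_short from where it was at the start of the episode below 0.025 m); the robot touches nothing.
It fails at once if a part is dropped: it falls free, touching nothing, faster than 0.7 m/s (a fall of some 25 mm) ((linear speed of motor_small above 0.7 m/s and contact force between motor_small and anything else below 0.02 N) or (linear speed of motor_large above 0.7 m/s and contact force between motor_large and anything else below 0.02 N) or (linear speed of block_long above 0.7 m/s and contact force between block_long and anything else below 0.02 N) or (linear speed of block_short above 0.7 m/s and contact force between block_short and anything else below 0.02 N) or (linear speed of coupling above 0.7 m/s and contact force between coupling and anything else below 0.02 N) or (linear speed of nut above 0.7 m/s and contact force between nut and anything else below 0.02 N)).
It fails at once if a look-alike is moved more than 25 mm (distance of any of motor_large, block_short from where it was at the start of the episode above 0.025 m).
It also fails if it takes over 99 s, if anything falls off the work surface, if the arm or the gripper's body presses on something with over 40 N, if the wrist force passes 120 N, or if a joint passes its speed limit or range.

## Working session

There is one attempt and no reset: what is moved stays moved. The work goes in short steps, each a Python script; the robot and the scene stay as the last script left them, time stands still between calls to the robot, and variables do not carry over. Pictures are saved under pics/ and viewed, at most 14 in all, crops included, and the job is handed in when it is done.

```bash
ls; mkdir -p pics
python3 - <<'E'
from station import env
import cv2
for n in ("top","scene"):
    cv2.imwrite(f"pics/{n}0.png",env.snapshot(n)[:,:,::-1]); p=env.camera_params(n); print(n,p)
print(env.get_tool_rot(),env.grasp_offset,env.get_time())
E
```

```text
pics
top {'camera_matrix': array([[449.94024877,   0.        , 327.85924635],
       [  0.        , 449.94024877, 204.896935  ],
       [  0.        ,   0.        ,   1.        ]]), 'R': array([[ 0.02345769, -0.99968001,  0.00946605],
       [-0.99699126, -0.02409223, -0.0736749 ],
       [ 0.07387939, -0.00770933, -0.99723739]]), 't': array([-0.19405124,  0.46755089,  1.62162884])}
scene {'camera_matrix': array([[471.22052664,   0.        , 322.76703904],
       [  0.        , 471.22052664, 195.81002273],
       [  0.        ,   0.        ,   1.        ]]), 'R': array([[-0.80421411,  0.59391816, -0.02238037],
       [ 0.35133277,  0.44468666, -0.82390476],
       [-0.47937975, -0.67045879, -0.56628621]]), 't': array([ 0.45457973, -0.04472093,  1.41095609])}
[ 3.07872881e+00 -6.17386919e-01 -2.74327325e-04] 0.0187 0.1
```

View pics/top0.png

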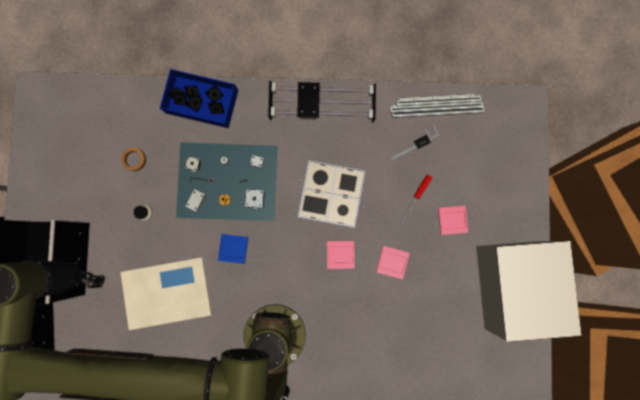

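View pics/scene0.png

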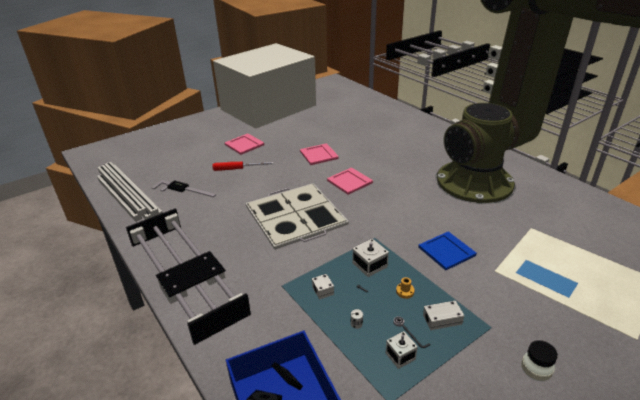

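The top view shows these candidates:
- **Motors:** small at (193,163), large at (255,199).
- **Blocks:** long at (195,200), short at (257,160).
- **Other parts:** coupling at (224,160), nut at (225,200). A hex key (200,180) and a screw (243,181) are also on the mat.
- **Nests:** round large (320,178), square (347,182), oblong (315,205), round small (343,211). The blue and pink trays are decoys.

The arm is out of the way on the left. I'll check with a close crop and then move the wrist camera over the mat.

```bash
cat > h.py <<'E'
from station import env
import numpy as np, cv2
from scipy.spatial.transform import Rotation as Ro
def px2w(p,px,z):
    K,R,t=p["camera_matrix"],p["R"],p["t"]
    d=R.T@np.linalg.inv(K)@np.array([px[0],px[1],1.]); c=-R.T@t
    return c+d*(z-c[2])/d[2]
def down(yaw): # tool y axis at angle yaw+90deg
    return (Ro.from_euler('z',yaw)*Ro.from_euler('x',np.pi)).as_rotvec()
E
python3 - <<'E'
from h import *
p=env.camera_params("top"); im=cv2.imread("pics/top0.png")
cv2.imwrite("pics/crop0.png",cv2.resize(im[135:235,170:370],None,fx=4,fy=4,interpolation=cv2.INTER_CUBIC))
for n,px,z in [("ms",(193,163),.044),("ml",(255,199),.05),("bl",(195,200),.03),("bs",(257,160),.03),("co",(224,160),.033),("nut",(225,200),.035),("rl",(320,178),.01),("sq",(347,182),.01),("ob",(315,205),.01),("rs",(343,211),.01)]: print(n,px2w(p,px,z).round(3))
w=env.camera_params("wrist"); print(w, env.get_tool_pos()); print(Ro.from_rotvec(env.get_tool_rot()).as_matrix().round(3))
E
```

```text
ms [0.61  0.306 0.044]
ml [0.485 0.078 0.05 ]
bl [0.477 0.297 0.03 ]
bs [0.629 0.079 0.03 ]
co [0.625 0.198 0.033]
nut [0.48  0.188 0.035]
rl [ 0.571 -0.152  0.01 ]
sq [ 0.559 -0.251  0.01 ]
ob [ 0.471 -0.136  0.01 ]
rs [ 0.452 -0.239  0.01 ]
{'camera_matrix': array([[314.8920465 ,   0.        , 322.32498413],
       [  0.        , 314.8920465 , 198.20017167],
       [  0.        ,   0.        ,   1.        ]]), 'R': array([[-0.38498703, -0.92292114,  0.00125134],
       [-0.88555768,  0.36978245,  0.28115572],
       [-0.25994728,  0.10713317, -0.95966135]]), 't': array([ 0.59965085, -0.03642369,  0.37868552])} [0.23116568 0.55336678 0.23037494]
[[ 0.923 -0.386 -0.   ]
 [-0.386 -0.923 -0.002]
 [ 0.     0.002 -1.   ]]
```

View pics/crop0.png

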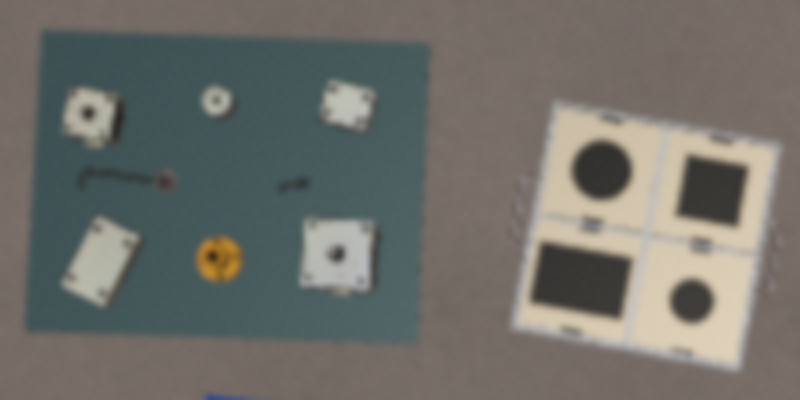

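The crop confirms the choice: small motor at crop (90,113), long block (100,260), coupling (216,100) and nut (219,259). The large motor at (338,255) and the short block at (348,105) stay. The nests are as listed above. Next I'll take wrist views over the mat and the tray.

Run:
```python
from h import *
import pickle
P={}
for n,pos in [("mat",(0.47,0.19,0.28)),("tray",(0.45,-0.19,0.28))]:
    env.move_ptp(pos,down(0)); env.sleep(.3)
    P[n]=env.camera_params("wrist"); im=env.snapshot("wrist")[:,:,::-1]
    cv2.imwrite(f"pics/w_{n}.png",im)
    print(n,-P[n]["R"].T@P[n]["t"],env.get_time(),env.get_q().round(2))
pickle.dump(P,open("P.pkl","wb"))
a=cv2.imread("pics/w_mat.png")
```

```text
mat [0.54127247 0.19085946 0.42234834] 2.0583 [ 0.78 -0.2  -0.05  0.   -1.72  0.79]
tray [ 0.52162502 -0.18905211  0.42245838] 3.825 [ 0.02 -0.25 -0.09 -0.   -1.73  1.56]
```

View pics/w_mat.png

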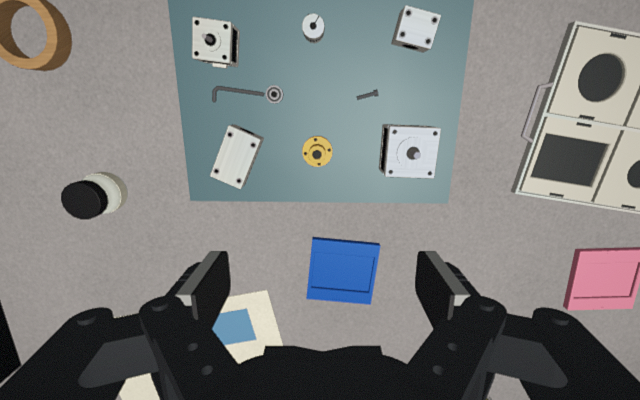

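View pics/w_tray.png

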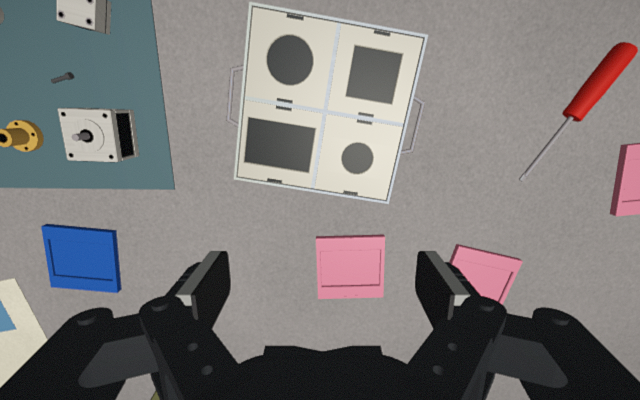

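The wrist view shows the small motor top at (211,40), the coupling at (313,22), the block at (237,156) and the nut at (317,151). The tray view shows the pockets: round large (290,60), square (374,75), oblong (280,145), round small (357,158). Next I'll segment and measure them.

Run:
```python
from h import *
import pickle
P=pickle.load(open("P.pkl","rb"))
def meas(im,p,seed,z,lo,hi,half,name,hsv=False):
    g=cv2.cvtColor(im,cv2.COLOR_BGR2GRAY) if not hsv else cv2.cvtColor(im,cv2.COLOR_BGR2HSV)[:,:,1]
    m=((g>=lo)&(g<=hi)).astype(np.uint8); k=np.zeros_like(m); x,y=seed; k[max(0,y-half):y+half,max(0,x-half):x+half]=1; m*=k
    cs=cv2.findContours(m,cv2.RETR_EXTERNAL,cv2.CHAIN_APPROX_NONE)[0]; c=max(cs,key=cv2.contourArea)[:,0,:]
    w=np.array([px2w(p,q,z)[:2] for q in c.astype(float)])
    r=cv2.minAreaRect((w*1000).astype(np.float32)); e=cv2.fitEllipse((w*1000).astype(np.float32))
    print(name,"rect",np.round(r[0],1),np.round(r[1],1),round(r[2],1),"ell",np.round(e[0],1),np.round(e[1],1), "bbox",c.min(0),c.max(0))
    cv2.polylines(vis,[c.reshape(-1,1,2).astype(np.int32)],True,(0,0,255),1)
im=cv2.imread("pics/w_tray.png"); vis=im.copy(); p=P["tray"]
for n,s,h in [("rl",(290,60),34),("sq",(374,75),36),("ob",(280,145),42),("rs",(357,158),28)]:
    meas(im,p,s,.012,0,150,h,n)
v1=vis[0:200,200:460].copy()
im=cv2.imread("pics/w_mat.png"); vis=im.copy(); p=P["mat"]
for n,s,h,z in [("ms",(211,40),30,.042),("bl",(237,156),36,.030),("co",(313,20),25,.033)]:
    meas(im,p,s,z,150,255,h,n)
meas(im,p,(317,151),.012,110,255,24,"nut",True)
cv2.imwrite("pics/seg.png",cv2.resize(np.hstack([vis[0:200,180:360],v1[:,:]]),None,fx=1.8,fy=2.5));
```

```text
rl rect [ 574.6 -149.3] [54.4 54.5] 89.6 ell [ 574.6 -149.4] [54.8 55.1] bbox [267  35] [312  84]
sq rect [ 558.  -251.1] [58.6 58.5] 80.9 ell [ 558.1 -251. ] [67.5 68.1] bbox [346  45] [402 103]
ob rect [ 472.8 -132.6] [86.2 58.4] 80.7 ell [ 472.9 -132.6] [ 66.2 103.3] bbox [244 117] [315 172]
rs rect [ 456.  -234.5] [39.6 39.4] 1.1 ell [ 456.2 -234.3] [39.7 39.9] bbox [342 143] [372 173]
ms rect [610.6 313.1] [41.5 42. ] 83.2 ell [610.5 313.2] [48.  48.4] bbox [192  17] [230  62]
bl rect [479. 301.] [42.2 69.9] 65.3 ell [478.9 301. ] [47.3 83.9] bbox [210 125] [259 188]
co rect [627.2 201.4] [23.9 24.5] 0.1 ell [626.8 201.8] [23.6 24.3] bbox [302  13] [324  37]
nut rect [485.3 197.7] [37.6 36.6] 0.1 ell [485.  197.9] [37.2 38.1] bbox [303 136] [331 165]
```

View pics/seg.png

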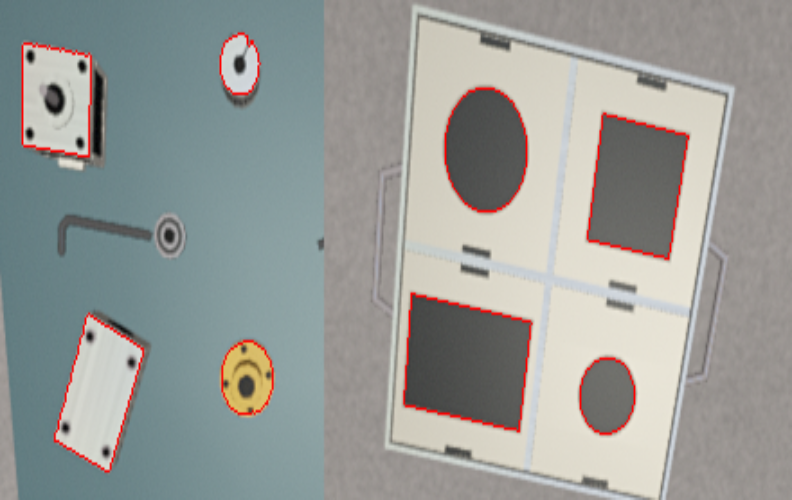

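The segmentation traces all the outlines well, and the measured sizes match the specification. First up is the motor.

```bash
cat >> h.py <<'E'
D=np.deg2rad
def do(name,pick,ypick,place,yplace,h,wopen,w,up=.17):
    P=np.r_[pick,0.]/1000; Q=np.r_[place,0.]/1000; z=lambda v,k:v+[0,0,k]
    env.move_gripper(wopen); env.move_ptp(z(P,up),down(D(ypick)))
    env.movel(z(P,.002+h),velocity=.12)
    env.move_gripper(max(w-.02,0)); g=env.get_grip_width(); f=env.get_grasp_force()
    print(name,"grip",round(g,4),np.round(f,1),"tcp",env.get_tool_pos().round(4))
    if abs(g-w)>.004: print("BAD GRIP"); return
    env.movel(z(P,up),velocity=.12); print(" lifted",round(env.get_grip_width(),4))
    env.move_ptp(z(Q,up),down(D(yplace)))
    env.movel(z(Q,.027+h),velocity=.12); env.sleep(.2)
    hit=env.movel(z(Q,h+.001),velocity=.03,force_limit=5)
    t=env.get_tool_pos(); print(" hit",hit,"underside z",round(t[2]-h,4),env.get_ft_force().round(1))
    env.move_gripper(min(wopen,w+.02)); env.sleep(.2); env.movel(z(Q,up),velocity=.12)
    print(" t",env.get_time())
E
python3 - <<'E'
from h import *
do("ms",(610.6,313.1),-6.8,(558,-251),-9.1,.014,.065,.042)
cv2.imwrite("pics/m1.png",env.snapshot("wrist")[:,:,::-1])
E
```

```text
ms grip 0.0409 61.4 tcp [0.611  0.3133 0.017 ]
 lifted 0.0408
 hit True underside z 0.009 [-0.8  0.7  3.5]
 t 15.3333
```

View pics/m1.png

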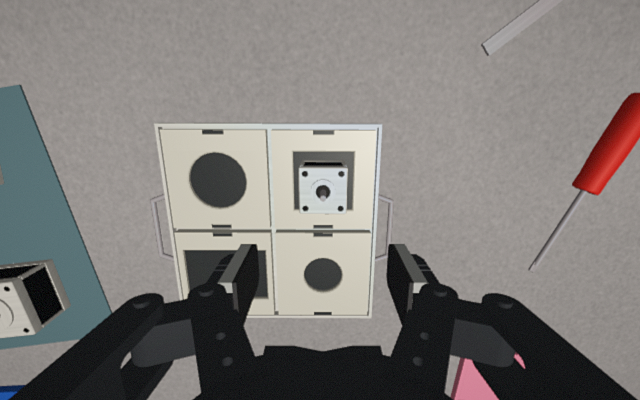

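The motor stands upright inside the square pocket, with its top at (323,190), and the floor is at about 8 mm. Next come the other three.

Run:
```python
from h import *
do("bl",(479,301),-24.7,(472.8,-132.6),-99.3,.007,.065,.042)
do("co",(627,201.6),0,(456.1,-234.4),-9,.009,.05,.025)
do("nut",(485.2,197.7),0,(574.6,-149.3),-9,.014,.05,.022)
env.move_ptp((.42,-.19,.28),down(D(-9))); env.sleep(.3)
import pickle; pickle.dump(env.camera_params("wrist"),open("P2.pkl","wb"))
cv2.imwrite("pics/end.png",env.snapshot("wrist")[:,:,::-1]); print(env.get_time())
```

```text
bl grip 0.041 63.8 tcp [0.4794 0.3013 0.0099]
 lifted 0.0406
 hit True underside z 0.0089 [-0.4  1.1  3.2]
 t 26.6
co grip 0.0221 59.0 tcp [0.6275 0.2018 0.0119]
 lifted 0.0222
 hit True underside z 0.0089 [0.  0.3 3.2]
 t 37.325
nut grip 0.0199 58.9 tcp [0.4856 0.1979 0.0168]
 lifted 0.0198
 hit True underside z 0.0088 [-0.2  0.6  3.3]
 t 47.6917
48.8417
```

View pics/end.png

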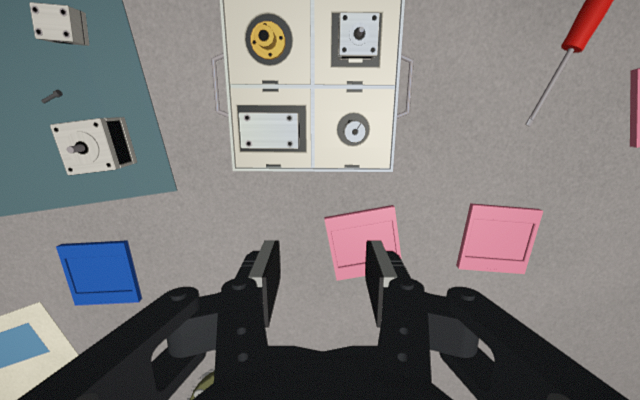

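All four parts stand upright in their nests, and the same floor height (8.9 mm) was felt for each. A quick numeric check of the centres comes before handing in.

Run:
```python
from h import *
import pickle
p=pickle.load(open("P2.pkl","rb")); im=cv2.cvtColor(cv2.imread("pics/end.png"),cv2.COLOR_BGR2GRAY)
L={"ms":((333,9,382,56),.048,(558,-251)),"bl":((238,108,303,151),.036,(472.8,-132.6)),"co":((338,114,369,146),.039,(456.1,-234.4)),"nut":((246,14,293,64),.018,(574.6,-149.3))}
ok=True
for n,((a,b,c,d),z,t) in L.items():
    m=(im[b:d,a:c]>(110 if n=="nut" else 150)).astype(np.uint8)
    k=max(cv2.findContours(m,0,1)[0],key=cv2.contourArea)[:,0,:]+[a,b]
    w=np.array([px2w(p,q,z)[:2]*1000 for q in k.astype(float)],np.float32); r=cv2.minAreaRect(w)
    e=np.hypot(*(np.array(r[0])-t)); ok&=e<9; print(n,np.round(r[0],1),np.round(r[1],1),"err",e.round(1))
if ok: print(env.close_job())
```

```text
ms [ 559.2 -248.3] [50.5 44.4] err 3.0
bl [ 472.1 -132.3] [69.2 41.2] err 0.8
co [ 455.7 -234.1] [23.7 23.9] err 0.5
nut [ 573.2 -148.4] [39.7 39. ] err 1.7
the job is handed in; nothing more can be done
None
```

The job is handed in: the small motor, long block, coupling and nut stand upright in their nests, measured within about 3 mm of centre; the arm never worked at the large motor or short block, and both still stood upright on the mat.

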